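Dose the bearing-ball tray, then hold it over the code reader

ROBOT

A 6-joint arm with a two-finger parallel gripper is mounted at the origin on the work surface. World frame = base frame: x ahead of the robot, y to its left, z up, the work surface at z = 0. Lengths are in mm, angles in degrees, forces in N, time in s.
With the tool pointing down it reaches from about 350 to 850 mm from the base axis. Payload 8.1 kg.
Tool frame: the origin (TCP) lies at the very end of the fingers, on their centre line; the grasp point (between the pads) lies 19 mm behind it; z points along the fingers, y is the line along which they close (so a half turn about z gives the same grasp; the last joint's range is limited). The gripper opens to 85 mm and grips with 20 to 120 N. Pads are 22 mm wide; open, the fingers measure 114 mm over their backs; the gripper's body (76 mm by 85 mm) begins 54 mm behind the grasp point. The pads swing forward as they close: fully open they stand 13 mm farther back than shut.
Start: joints at [-72.33, 7.471, 85.268, -0, 87.261, -4.893], TCP at [230.24, -554.071, 191.592] pointing down, gripper open.
Joint ranges: [-169.43, 169.43], [-51.17, 129.36], [1.28, 143.12], [-76.62, 256.62], [0, 156.53], [-152.29, 152.29]. Speed limits (degrees/s): [136.94, 136.94, 159.86, 180, 180, 180].

INTERFACE

Orientations are given as [roll, pitch, yaw] about the fixed x, y, z axes, in that order (R = Rz(yaw) Ry(pitch) Rx(roll)).
In Python, from bench import * gives the robot as it stands.
- The arm moves only by the tool play_rows, never from a script. Its argument "increments" is a list of rows, each a list of 3 entries, a list of its own where there are three numbers: the gripper's target within -1 to 1 (fully open at 1, half-way at 0, shut at -1), then the shift along the tool's x, y, z in mm, then the turn about the tool's z in rad. A call has 1 to 12 rows; each row shifts and turns the commanded pose from where the row before left it, along the tool's axes as they then stand; what a row does not reach is not made up. A row lasts 1/12 s, in which the tool goes at most 41.7 mm and 7.16 degrees, less where a joint would pass 70% of its speed; a pose out of reach is approached as far as the arm can. A call is refused whole if a number of a shift passes 41.7 or a number of a turn 0.125, either way. A call with a gripper value outside its range is refused whole. The fingers move at their own pace and stop on an object; "force" is the grip in N (left out, the last holds). Time passes only in rows, so rows that do not move let the fingers close. It gives the time, the measured TCP pose, the force, the opening and the grip force at its end, in the units of the state.
- sense(): the state, without advancing time (a new reading comes with each control period).
- snapshot(name): name is "side" or "top"; returns a dict with "color" (400x640x3 uint8, red, green, blue), "intrinsics" (3x3 intrinsics, pixels), "k1" (the pictures are not rectified: a ray, as slopes to the right and down, at radius r is drawn at 1 + k1 r^2 times it, then the intrinsics apply), "world_from_camera" (4x4, takes a point from camera to world coordinates). Camera axes: x right, y down, z forward; pixel columns grow to the right and rows downward; lengths in mm; the calibration is good to about 2 mm. A picture is of the moment at which its call begins. There is no depth.
- hand_in(): hands the job in; it is judged then, once.
Trained networks look in a picture, given as the dict that the camera call returned (one of the last four; its "shot" number tells which), for a name from the list of things; names that differ only in an ending like _2 or _b are one class to them, and where a whole thing is asked for, a point or a joint stands for the part that bears it (a point fixed in the world has none). Each returns a list of dicts, best first, with "p" (0 to 1); they miss things now and then, are a little off and sometimes report something else, mostly with a low value. They report only what shows in the picture. A call takes as long as a camera call. They do not tell look-alikes from the thing itself.
- find_in(query, picture): "xyz" ([x, y, z] in mm, in the coordinates of the camera as it stood for that picture, good to about 4 mm: the middle of the surface that is visible of it).
- regions_of(query, picture): "mask" (400x640 bool, what is visible of it).
- pinpoint(query, picture): "xyz" ([x, y, z] in mm, in the coordinates of the camera as it stood for that picture, good to about 4 mm: a listed point, or the origin of a listed thing).
The state is a dict: "time": time; "joint_pos": joint angles; "qd": joint speeds; "joint_efforts": joint torques, N m; "tool_pos": TCP position; "tcp_rot": TCP orientation; "ft_force": force on the tool from outside, world axes, zero at the start; "wrist_torque": the same for the moment, N m; "finger_gap": finger opening in mm; "grip_force": force on a finger pad.
Only numpy, scipy, OpenCV 4.12 (cv2) and the standard library are available. Lean on these libraries where they do the work, as an engineer would, in place of code of your own. Each camera call takes 0.05 s, during which the arm holds its last target. There are 200 camera calls.

TASK

With the tray flat on the bench, slide it by its black grip until its yellow dot sits right under the needle tip of the dosing station, and pause there for about a second. Then draw it clear of the needle, lift it without letting the loose ball leave its pocket, and finish holding it in the gripper, level and still, with its middle about 8 cm above the centre of the code reader's glass (the program ends while holding; do not put it down). Do not bump the dosing station, and leave the other things on the bench where they lie.

Things in the scene. Friction and masses are not known exactly. Their poses are not given: they have to be found in the camera images.
- tray: loose aluminium plate 200 (x) x 64 (y) x 6 mm, about 0.3 kg. Origin: centre of its underside; x along its length to the yellow-dot end, z up. In its middle stands a black grip fin, 44 mm long along x, 12 mm thick along y, from 6 to 56 mm above the underside. At the start the dot end points roughly away from the robot (within 35 degrees)
- tray_grip (a point): point in the middle of the grip fin's thickness and length, 40 mm above the tray's underside: pinch here across the thickness (tray y), the tray balances about it
- tray_dot (a point): centre of the yellow dot, 12 mm across with a black outline, on the tray's upper face 84 mm from the tray's middle along tray +x, 6 mm above the underside
- pocket (a point): the ball's centre when in the middle of its pocket, a blue cup (outer diameter 34, inner 26 mm) on the tray's upper face, 68 mm from the tray's middle along tray -x. Pocket floor 9 mm above the tray's underside, rim only 3 mm above that floor: the ball rolls out if the tray tips about 45 degrees or is jerked
- ball_center (a point): centre of the loose steel ball, 20 mm in diameter, 33 g, that lies in the pocket with some play (it can roll about 6 mm from the middle)
- needle_station: fixed dosing station. Origin on the bench below the needle tip; its x axis points from there to its column, roughly away from the robot. Base plate 14 mm high, x 70 to 200 mm, 100 mm wide; column at x 150 mm, 204 mm high; its beam (137 to 153 mm up) holds an 18 mm wide (28 at the beam) clear and orange syringe upright over the origin, 58 to 167 mm above the bench
- needle_tip (a point): tip of the thin steel needle, 22 mm above the bench, pointing straight down: 16 mm above the upper face of a tray lying on the bench; nothing else is below it
- reader: fixed upward-looking code reader, a black box 110 x 110 x 38 mm with a white ring and dark green glass on top. Origin: centre of its underside. It stands to the robot's left or right, the fan on the other side
- reader_glass (a point): centre of the reader's glass, 40 mm above the bench, z up
- fan: bystander: black square axial fan lying flat, 120 x 120 x 36 mm; origin at the centre of its underside
- spool: bystander: blue solder spool standing upright, 60 mm diameter, 50 mm high; origin at the centre of its underside
- tape: bystander: brown roll of tape lying flat, 90 mm diameter, 24 mm high; origin at the centre of its underside
- shell: bystander: black domed plastic housing, 62 mm diameter, 70 mm high; origin at the centre of its underside
- board_a: bystander: round green circuit board, 52 mm diameter, 12 mm high with its parts; origin at the centre of its underside
- board_b: bystander: a second such circuit board
There are look-alikes about, which are no part of the job. Leave any orange look-alike of the reader alone. Several things have the shape of the tray; the one meant has the colours described above.

How it is judged (in metres and radians):
On the way:
1. the tray lies flat and still on the bench with its yellow dot under the needle tip (within 6 mm, the dot's radius) for half a second, ball in its pocket (horizontal distance between tray_dot and needle_tip below 0.006 m and height (world z) of tray below 0.004 m and angle between tray's own z axis and vertical below 0.04 rad and linear speed of tray below 0.01 m/s and distance between ball_center and pocket below 0.012 m), for 0.5 s.
At the end, for the whole second after the job is handed in: The tray is held by the fingers, its middle within 25 mm sideways of the centre of the reader's glass and its underside 55 to 105 mm above the glass, tilted less than 0.1 rad (6 degrees), still (under 20 mm/s and 0.15 rad/s), not touching the reader, with the ball in its pocket (horizontal distance between tray and reader_glass below 0.025 m and z of tray in the frame of reader_glass between 0.055 and 0.105 m and angle between tray's own z axis and vertical below 0.1 rad and linear speed of tray below 0.02 m/s and angular speed of tray below 0.15 rad/s and distance between ball_center and pocket below 0.012 m and contact force between the fingers and tray above 1 N and contact force between tray and reader below 0.1 N); the arm keeps its last pose, push and grip.
It fails at once if the ball leaves its pocket (not (distance between ball_center and pocket below 0.012 m)).
It fails at once if the dosing station is bumped (more than 2 N) (contact force between needle_station and anything else above 2 N).
It fails at once if another loose thing on the bench (fan, spool, tape, shell, circuit boards) is moved more than 20 mm (distance of any of fan, spool, tape, shell, board_a, board_b from where it was at the start of the episode above 0.02 m).
It also fails if it takes over 54 s, if anything falls off the work surface, if the arm or the gripper's body presses on something with over 40 N, if the wrist force passes 120 N, or if a joint passes its speed limit or range.

## Working session

There is one attempt and no reset: what is moved stays moved. The work goes in short steps, Python scripts to look and compute and a tool call to move; the robot and the scene stay as the last step left them, time stands still between calls to the robot, and variables do not carry over. Pictures are saved under pics/ and viewed, at most 10 in all, crops included, and the job is handed in when it is done.

Besides the shell and the picture viewer there is one more tool, called as name(argument=value, ...), one argument or row to a line, values as JSON. play_rows: Moves the arm, as the interface text tells. Its arguments: {"type":"object","properties":{"increments":{"type":"array","items":{"type":"array"}},"force":{"type":"number"}},"required":["increments"]}

```bash
mkdir -p pics; cat > h.py <<'E'
from bench import *
import numpy as np, cv2
def w(p,xyz): 
    return (p["world_from_camera"]@np.r_[xyz,1])[:3]
def proj(p,X):
    c=np.linalg.inv(p["world_from_camera"])@np.r_[X,1]; s=c[:2]/c[2]; s=s*(1+p["k1"]*(s@s))
    K=p["intrinsics"]; return np.array([K[0,0]*s[0]+K[0,2],K[1,1]*s[1]+K[1,2]])
def ray(p,uv,z):
    K=p["intrinsics"]; d=np.array([(uv[0]-K[0,2])/K[0,0],(uv[1]-K[1,2])/K[1,1]]); s=d.copy()
    for _ in range(20): s=d/(1+p["k1"]*(s@s))
    T=p["world_from_camera"]; v=T[:3,:3]@np.r_[s,1]; o=T[:3,3]
    return o+v*(z-o[2])/v[2]
def save(p,n,crop=None,f=1):
    im=p["color"][:,:,::-1]
    if crop: im=im[crop[1]:crop[3],crop[0]:crop[2]]
    cv2.imwrite("pics/"+n,cv2.resize(im,None,fx=f,fy=f,interpolation=cv2.INTER_CUBIC))
E
python3 - <<'E'
from h import *
np.set_printoptions(precision=1,suppress=True)
for n in ("top","side"):
    p=snapshot(n); save(p,n+"0.png",None,1.25)
    print(n,p["world_from_camera"][:3,3],p["intrinsics"][0,0])
    for q in ("tray_grip","tray_dot","pocket","ball_center","needle_tip","needle_station","reader_glass","fan","spool","tape","shell","board_a"):
        for d in pinpoint(q,p)[:4]: 
            if d["p"]>.2: X=w(p,d["xyz"]); print(q,round(d["p"],2),X,proj(p,X))
print(sense())
E
```

```text
top [ 313.8  -56.  1304.7] 486.13386056743013
tray_grip 0.74 [486.3   7.   41.1] [299.2 205.1]
tray_grip 0.74 [ 302.1 -415.3   38.3] [461.9 280.1]
tray_dot 0.73 [ 386.6 -420.3    6.5] [459.7 247.6]
tray_dot 0.69 [562.2  48.6   5. ] [285.4 178.9]
pocket 0.68 [ 231.9 -404.5   18.5] [456.1 307.4]
pocket 0.61 [430.5 -27.7  17.6] [312.1 227.4]
pocket 0.39 [490.1 290.   40.5] [191.4 201.3]
ball_center 0.38 [431.1 -30.7  22.3] [313.2 227. ]
needle_tip 0.81 [685.4 -25.7  25.7] [313.6 133.4]
needle_station 0.74 [681.  -29.8   0.3] [315.2 137.5]
reader_glass 0.88 [284.6 376.2  41.4] [152.6 279.9]
reader_glass 0.8 [489.2 292.8  38.7] [190.5 201.7]
fan 0.72 [ 485.1 -286.9    1.3] [408.7 209.9]
fan 0.28 [429.5 -30.8  17.1] [313.2 227.8]
spool 0.72 [ 673.  -292.3   -0.3] [410.4 142.4]
spool 0.34 [426.7 -28.5  19.1] [312.3 228.8]
tape 0.77 [660.9 273.3   1.1] [205.  142.1]
shell 0.63 [ 547.4 -446.9   -2.8] [467.5 188.7]
board_a 0.67 [353.  233.3   0.9] [213.6 254.8]
board_a 0.53 [ 344.2 -223.5   -0.9] [384.9 262. ]
board_a 0.4 [661.4 275.3  -0.6] [204.5 142.1]
side [ 464.1 1099.  1027.1] 451.835802
[... 897 characters left out ...]
90.1]
shell 0.48 [ 555.1 -447.1   -3.3] [303.9 148.8]
shell 0.41 [497.5 291.2   1.1] [311.4 293.4]
shell 0.4 [666.2 277.7  -6.8] [252.7 290. ]
board_a 0.49 [361.3 232.1  -0.9] [358.6 278.7]
board_a 0.49 [494.7   7.7  40.7] [315.4 215.7]
board_a 0.47 [ 347.8 -219.7   -3.6] [356.9 184.2]
{'time': 1.3, 'joint_pos': array([-72.3,   7.5,  85.3,   0. ,  87.3,  -4.9]), 'qd': array([-0. , -0.1,  0. , -0.1, -0. ,  0. ]), 'joint_efforts': array([  0. , -56.9, -50.1,  -0. ,   0. ,  -0. ]), 'tool_pos': array([ 230.2, -554.1,  191.6]), 'tcp_rot': array([180. ,  -0. ,  22.6]), 'ft_force': array([-0.3,  0.8,  0.6]), 'wrist_torque': array([ 0., -0., -0.]), 'grip_force': 0.0, 'finger_gap': 85.15840409217411}
```

View pics/top0.png

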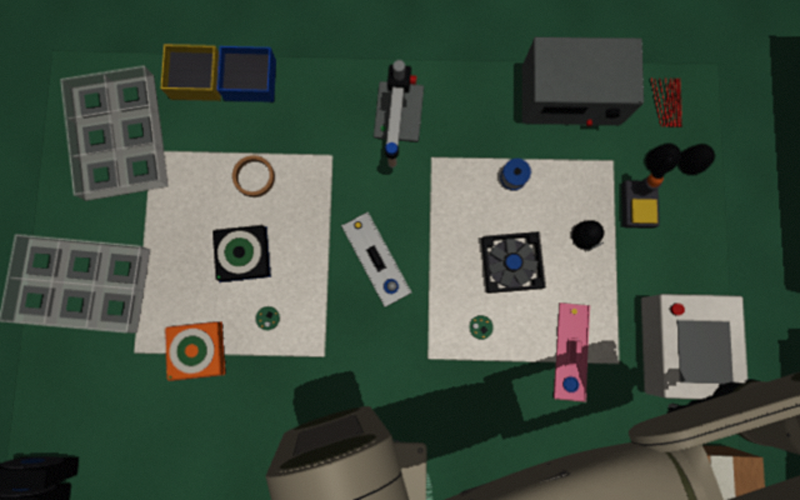

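```bash
python3 - <<'E'
from h import *
p=snapshot("top"); s=snapshot("side")
a=cv2.resize(p["color"][165:245,270:350],(480,480),interpolation=cv2.INTER_CUBIC)
b=cv2.resize(s["color"][180:260,250:360],(660,480),interpolation=cv2.INTER_CUBIC)[:,:320]
b=cv2.resize(s["color"][180:260,275:355],(480,480),interpolation=cv2.INTER_CUBIC)
cv2.imwrite("pics/c1.png",np.hstack([a,b])[:,:,::-1][:, :800] if 0 else cv2.resize(np.hstack([a,b]),(800,400))[:,:,::-1])
np.save("p.npy",[p,s],allow_pickle=True)
E
```

```text
(no output)
```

View pics/c1.png

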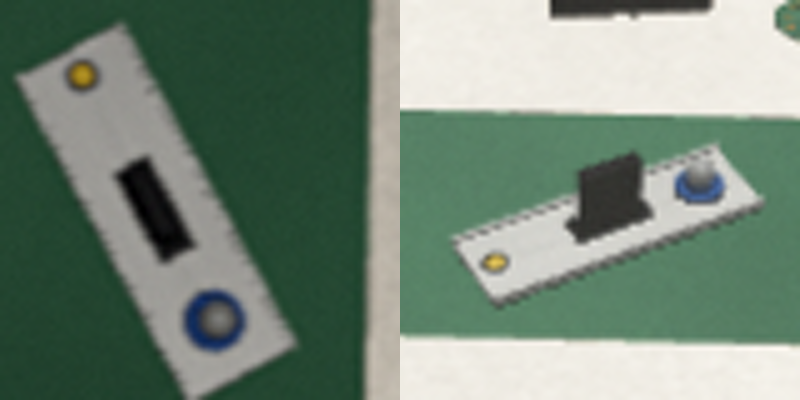

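The aluminium tray at px (302,205) fits: it has a black fin, a yellow dot and a blue cup with the ball. The pink one at (458,280) is a decoy. The black reader at (191,201) is the real one, and the orange one at (153,280) is a look-alike. Next I refine the points.

```bash
python3 - <<'E'
from h import *
np.set_printoptions(precision=1,suppress=True)
p,s=np.load("p.npy",allow_pickle=True)
def cen(q,box,lo,hi):
    x0,y0,x1,y1=box; h=cv2.cvtColor(q["color"][y0:y1,x0:x1],cv2.COLOR_RGB2HSV)
    m=cv2.inRange(h,lo,hi); y,x=np.nonzero(m); return np.array([x.mean()+x0,y.mean()+y0]),len(x)
for n,q,b in (("top",p,(270,165,350,245)),("side",s,(275,180,355,260))):
    d,k=cen(q,b,(18,120,100),(35,255,255)); c,k2=cen(q,b,(100,110,60),(125,255,255))
    D=ray(q,d,6); C=ray(q,c,10); v=D-C
    print(n,d,k,D,c,k2,C,np.hypot(*v[:2]),"(152) yaw",np.degrees(np.arctan2(v[1],v[0])),"mid",(D*68+C*84)/152)
for n,q,b in (("top",p,(165,175,220,230)),("side",s,(280,255,345,320))):
    d=[w(q,d["xyz"]) for d in pinpoint("reader_glass",q)]
    x0,y0,x1,y1=b; h=cv2.cvtColor(q["color"][y0:y1,x0:x1],cv2.COLOR_RGB2HSV); y,x=np.nonzero(cv2.inRange(h,(0,0,120 if n=="top" else 200),(180,60,255)))
a=cv2.resize(p["color"][95:155,285:345],(400,400),interpolation=cv2.INTER_CUBIC)
b=cv2.resize(s["color"][175:235,220:280],(400,400),interpolation=cv2.INTER_CUBIC)
cv2.imwrite("pics/n1.png",np.hstack([a,b])[:,:,::-1])
E
```

```text
top [286.  179.5] 16 [560.3  46.7   6. ] [311.3 228.9] 53 [427.  -25.5  10. ] 151.6181059864196 (152) yaw 28.430510750253966 mid [486.7   6.8   8.2]
side [293.5 232. ] 8 [564.1  49.9   6. ] [334.1 217.6] 19 [433.  -18.8  10. ] 148.04336496531283 (152) yaw 27.641829108940303 mid [491.6  11.9   8.2]
```

View pics/n1.png

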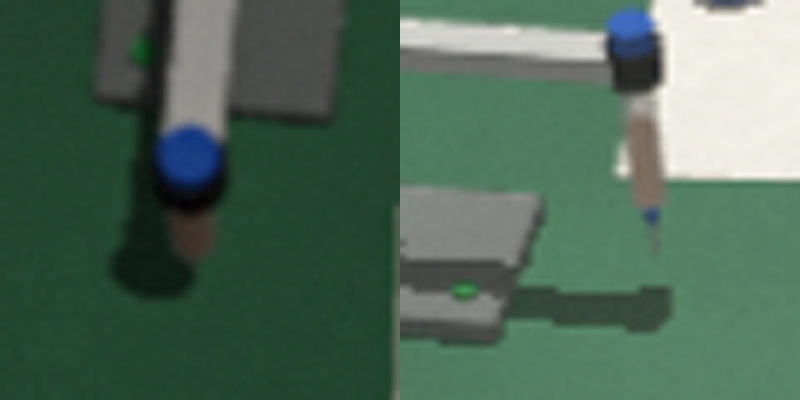

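play_rows(
  increments=[
    [1,[30,-28,0],0],
    [1,[30,-28,0],0],
    [1,[30,-28,0],0],
    [1,[30,-28,0],0],
    [1,[30,-28,0],0],
    [1,[30,-28,0],0],
    [1,[30,-28,0],0],
    [1,[30,-28,0],0],
    [1,[30,-28,0],0],
    [1,[30,-28,0],0],
    [1,[30,-28,0],0],
    [1,[30,-28,0],0],
  ],
)

```text
time: 2.5
tool_pos: [434.3, -103.7, 192.0]
tcp_rot: [180.0, -0.0, 22.6]
ft_force: [0.4, -0.7, -0.4]
finger_gap: 85.1
grip_force: 0.0
```

Needle tip shows at side px ≈ (257.8,212.3), clear of the beam; syringe cap in top at ≈ (313,118).

play_rows(
  increments=[
    [1,[24,-21,0],0],
    [1,[24,-21,0],0],
    [1,[23,-21,0],0],
    [1,[23,-20,0],0],
    [1,[0,0,25],-0.05],
    [1,[0,0,25],-0.053],
    [1,[0,0,25],0],
    [1,[0,0,0],0],
  ],
)

```text
time: 3.17
tool_pos: [485.0, 7.7, 111.2]
tcp_rot: [-179.7, 0.4, 28.5]
ft_force: [-1.5, -0.0, -1.2]
finger_gap: 85.5
grip_force: 0.0
```

```bash
python3 - <<'E'
from h import *
np.set_printoptions(precision=1,suppress=True)
p,s=np.load("p.npy",allow_pickle=True)
print("needle side",ray(s,(257.8,212.3),22)); print("cap top",ray(p,(313,118.2),167),"syr bottom",ray(p,(313.5,133),58))
for q in (p,s):
  print("ball", [ray(q,x,19) for x in ([(312.5,228.5)] if q is p else [(334.5,215.6)])])
st=sense(); print(st["joint_pos"])
s2=snapshot("side"); 
b=cv2.resize(s2["color"][140:260,240:400],(800,600),interpolation=cv2.INTER_CUBIC)
cv2.imwrite("pics/g1.png",b[:,:,::-1])
E
```

```text
needle side [687.9 -24.1  22. ]
cap top [682.1 -26.6 167. ] syr bottom [677.  -26.1  58. ]
ball [array([427.4, -28.9,  19. ])]
ball [array([431.7, -19. ,  19. ])]
[ -5.1  -7.  108.3  -0.   79.2  56.3]
```

View pics/g1.png

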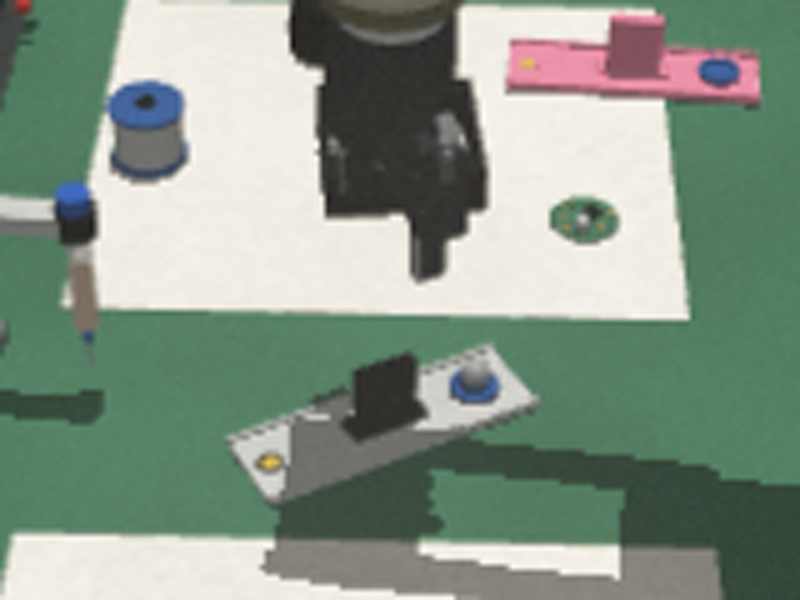

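Tray is as expected below the gripper (fin at crop (385,395), dot (270,462), needle tip (92,360)). Shift slightly, descend, close gently.

play_rows(
  increments=[
    [1,[4,0,20],0],
    [1,[0,0,25],0],
    [1,[0,0,25],0],
    [1,[0,0,15],0],
    [1,[0,0,5],0],
    [1,[0,0,0],0],
    [1,[0,0,0],0],
  ],
)

```text
time: 3.8
tool_pos: [493.6, 8.7, 28.5]
tcp_rot: [179.9, -0.1, 28.4]
ft_force: [1.2, -1.1, 0.2]
finger_gap: 85.2
grip_force: 0.0
```

play_rows(
  increments=[
    [0.3,[0,0,0],0],
    [0,[0,0,0],0],
    [-0.2,[0,0,0],0],
    [-0.35,[0,0,0],0],
    [-0.45,[0,0,0],0],
    [-0.55,[0,0,0],0],
    [-0.62,[0,0,0],0],
    [-0.68,[0,0,0],0],
    [-0.75,[0,0,0],0],
    [-0.85,[0,0,0],0],
    [-1,[0,0,0],0],
    [-1,[0,0,0],0],
  ],
  force=30,
)

```text
time: 4.8
tool_pos: [492.2, 9.0, 26.6]
tcp_rot: [-180.0, 0.0, 28.5]
ft_force: [-0.1, -0.6, 0.2]
finger_gap: 0.1
grip_force: 0.0
```

```bash
cat > m.py <<'E'
from h import *
np.set_printoptions(precision=1,suppress=True)
st=sense(); print({k:st[k] for k in ("time","tool_pos","tcp_rot","ft_force","finger_gap","grip_force")})
D0=[]
for n in ("top","side"):
    q=snapshot(n)
    im=q["color"]; 
    c=[w(q,d["xyz"]) for d in pinpoint("tray_dot",q) if d["p"]>.3]; c=[x for x in c if x[1]>-250]
    print(n,"pin",c)
    h=cv2.cvtColor(im,cv2.COLOR_RGB2HSV)
    if c:
        u=proj(q,c[0]).round().astype(int); x0,y0=u-9
        m=cv2.inRange(h[y0:y0+18,x0:x0+18],(18,100,60),(36,255,255)); y,x=np.nonzero(m)
        if len(x): d=np.array([x.mean()+x0,y.mean()+y0]); print(d,len(x),ray(q,d,6))
    if n=="side": cv2.imwrite("pics/s_last.png",cv2.resize(im[150:260,220:380],(800,550),interpolation=cv2.INTER_CUBIC)[:,:,::-1])
E
python3 m.py
```

```text
{'time': 4.8, 'tool_pos': array([492.2,   9. ,  26.6]), 'tcp_rot': array([-180. ,    0. ,   28.5]), 'ft_force': array([-0.1, -0.6,  0.2]), 'finger_gap': 0.11748250864083894, 'grip_force': 0.0}
top pin []
side pin [array([563.4,  47.2,   6.3]), array([491.9, 294.1,  40. ])]
[293.7 231.9] 9 [563.6  49.3   6. ]
```

View pics/s_last.png

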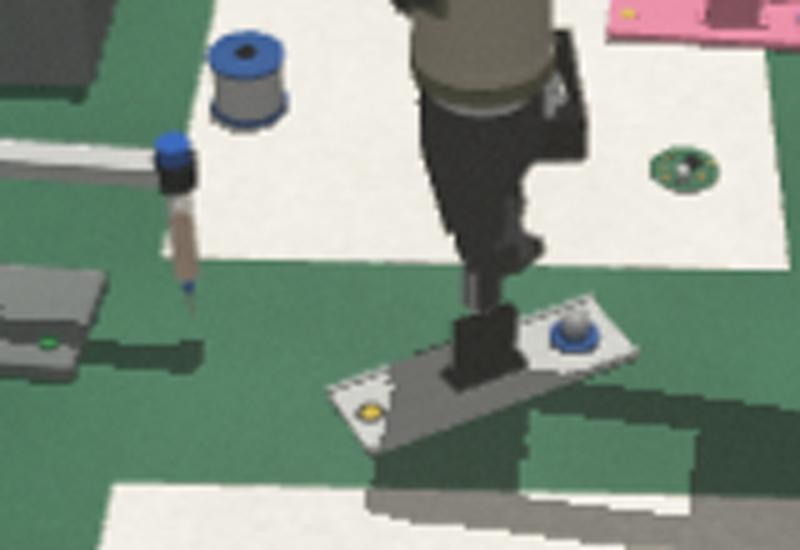

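Fingers closed behind the fin, empty (tips vanish at crop (485,308)). Check the projection against the reported TCP.

```bash
python3 - <<'E'
from h import *
np.set_printoptions(precision=1,suppress=True)
s=snapshot("side"); p=snapshot("top")
T=sense()["tool_pos"]
for z in (27,46,60,80): print(z,"side",proj(s,[T[0],T[1],z]),"crop",(proj(s,[T[0],T[1],z])-[220,150])*5,"top",proj(p,[T[0],T[1],z]))
f=[490,9]
for z in (6,40,56): print("fin",z,(proj(s,[*f,z])-[220,150])*5)
print("seen finger end at z: ",[(z,ray(s,(317,211.6),z)[:2]) for z in (27,40,56,70)])
print("fin top centre",ray(s,(220+485/5,150+315/5),56))
a=cv2.resize(p["color"][150:250,240:340],(400,400),interpolation=cv2.INTER_CUBIC)
b=cv2.resize(s["color"][180:240,285:345],(400,400),interpolation=cv2.INTER_CUBIC)
cv2.imwrite("pics/k1.png",np.hstack([a,b])[:,:,::-1])
E
```

```text
27 side [316.1 219.1] crop [480.4 345.6] top [298.8 203.5]
46 side [316.1 214.8] crop [480.5 324. ] top [298.4 202.5]
60 side [316.1 211.6] crop [480.6 307.9] top [298.2 201.8]
80 side [316.1 206.9] crop [480.7 284.5] top [297.8 200.6]
fin 6 [483.7 369.2]
fin 40 [483.9 331. ]
fin 56 [484.  312.6]
seen finger end at z:  [(27, array([490.3, -28.2])), (40, array([489.9, -13.5])), (56, array([489.5,   4.5])), (70, array([489.1,  20.3]))]
fin top centre [489.3  11.3  56. ]
```

View pics/k1.png

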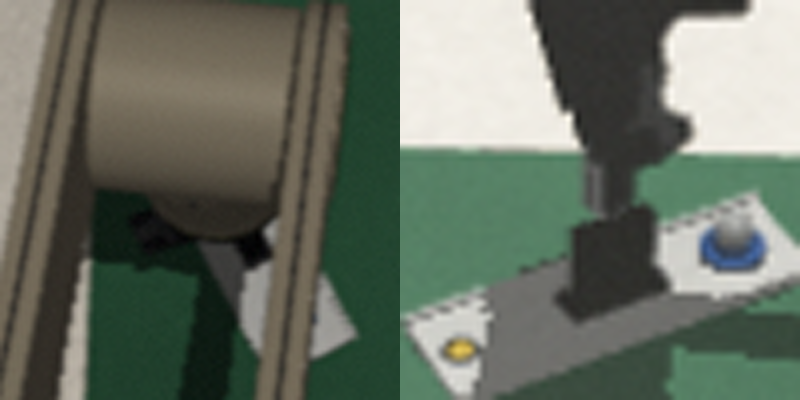

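Tray didn't move and there was no contact, so the finger tips must truly be at z≈58, just above the fin: the reported TCP z reads about 30 mm low. Open, descend in small steps and watch the force and the picture.

play_rows(
  increments=[
    [1,[0,0,-3],0],
    [1,[0,0,0],0],
    [1,[0,0,0],0],
    [1,[0,0,0],0],
    [1,[0,0,0],0],
    [1,[0,0,0],0],
    [1,[0,0,5],0],
    [1,[0,0,5],0],
    [1,[0,0,4],0],
    [1,[0,0,0],0],
  ],
)

```text
time: 5.93
tool_pos: [491.1, 9.1, 14.1]
tcp_rot: [-179.9, 0.1, 28.5]
ft_force: [-0.3, 0.2, -0.1]
finger_gap: 85.3
grip_force: 0.0
```

```bash
python3 m.py; cp pics/s_last.png pics/d1.png
```

```text
{'time': 5.9333, 'tool_pos': array([491.1,   9.1,  14.1]), 'tcp_rot': array([-179.9,    0.1,   28.5]), 'ft_force': array([-0.3,  0.2, -0.1]), 'finger_gap': 85.26543666421325, 'grip_force': 0.0}
top pin []
side pin [array([564.6,  47.6,   4.3])]
[293.7 231.9] 9 [563.6  49.3   6. ]
```

View pics/d1.png

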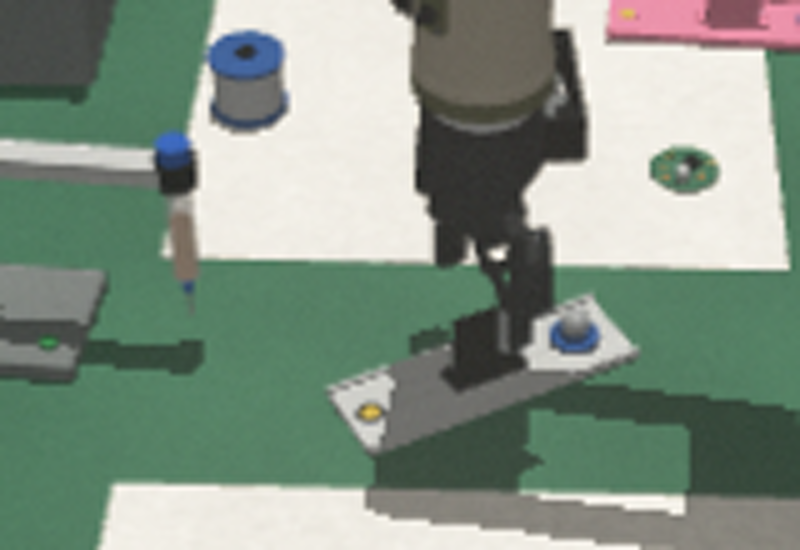

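The near tip at crop (515,350) and the far tip at (445,260) straddle the fin. Both lie about 34 mm higher than reported, so z is offset. I descend another 26 mm in small steps.

play_rows(
  increments=[
    [1,[0,0,6],0],
    [1,[0,0,6],0],
    [1,[0,0,0],0],
    [1,[0,0,0],0],
  ],
)

```text
time: 6.47
tool_pos: [491.5, 9.0, 2.8]
tcp_rot: [-180.0, 0.1, 28.5]
ft_force: [-0.0, 0.4, 0.4]
finger_gap: 85.8
grip_force: 0.0
```

play_rows(
  increments=[
    [1,[0,0,5],0],
    [1,[0,0,5],0],
    [1,[0,0,0],0],
    [1,[0,0,4],0],
    [1,[0,0,0],0],
  ],
)

```text
time: 6.88
tool_pos: [491.7, 9.0, -11.2]
tcp_rot: [-180.0, 0.0, 28.5]
ft_force: [-0.3, -0.6, -0.4]
finger_gap: 85.4
grip_force: 0.0
```

play_rows(
  increments=[
    [0.3,[0,0,0],0],
    [0,[0,0,0],0],
    [-0.2,[0,0,0],0],
    [-0.35,[0,0,0],0],
    [-0.45,[0,0,0],0],
    [-0.5,[0,0,0],0],
    [-0.55,[0,0,0],0],
    [-0.6,[0,0,0],0],
    [-0.65,[0,0,0],0],
    [-0.7,[0,0,0],0],
    [-0.75,[0,0,0],0],
    [-0.8,[0,0,0],0],
  ],
  force=30,
)

```text
time: 7.88
tool_pos: [492.6, 8.7, -10.2]
tcp_rot: [180.0, -0.0, 28.5]
ft_force: [0.7, -2.4, 0.7]
finger_gap: 11.6
grip_force: 29.6
```

play_rows(
  increments=[
    [-0.85,[0,0,0],0],
    [-0.9,[0,0,0],0],
    [-1,[0,0,0],0],
    [-1,[0,0,0],0],
    [-1,[0,0,0],0],
  ],
)

```text
time: 8.3
tool_pos: [492.5, 8.8, -10.2]
tcp_rot: [180.0, -0.0, 28.5]
ft_force: [2.2, -2.6, 1.8]
finger_gap: 11.2
grip_force: 29.7
```

```bash
python3 m.py; cp pics/s_last.png pics/d2.png
```

```text
{'time': 8.3, 'tool_pos': array([492.5,   8.8, -10.2]), 'tcp_rot': array([180. ,  -0. ,  28.5]), 'ft_force': array([ 2.2, -2.6,  1.8]), 'finger_gap': 11.220069567307174, 'grip_force': 29.65568482875824}
top pin []
side pin [array([565.6,  48.8,   2.2])]
[293.5 232. ] 10 [564.1  49.9   6. ]
```

View pics/d2.png

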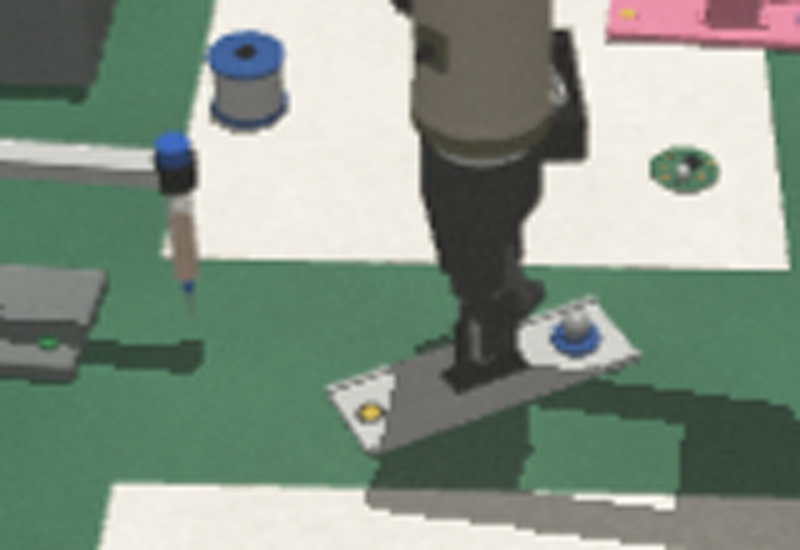

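Gripped (11 mm gap, 30 N). Dot-to-needle in the same camera is (123.8, −74) mm, which is tool (+73.5, +124). I slide most of the way, then check.

play_rows(
  increments=[
    [-1,[1,1.7,0],0],
    [-1,[2,3.4,0],0],
    [-1,[3,5.2,0],0],
    [-1,[4.1,6.9,0],0],
    [-1,[4.1,6.9,0],0],
    [-1,[4.1,6.9,0],0],
    [-1,[4.1,6.9,0],0],
    [-1,[4.1,6.9,0],0],
    [-1,[4.1,6.9,0],0],
    [-1,[3,5.2,0],0],
    [-1,[2,3.4,0],0],
    [-1,[1,1.7,0],0],
  ],
  force=50,
)

```text
time: 9.5
tool_pos: [553.2, -26.9, -10.1]
tcp_rot: [-179.8, 0.1, 28.5]
ft_force: [-8.0, 4.8, 14.0]
finger_gap: 10.9
grip_force: 51.4
```

play_rows(
  increments=[
    [-1,[1,1.7,0],0],
    [-1,[2,3.4,0],0],
    [-1,[3,5.2,0],0],
    [-1,[4.1,6.9,0],0],
    [-1,[4.1,6.9,0],0],
    [-1,[4.1,6.9,0],0],
    [-1,[3,5.2,0],0],
    [-1,[2,3.4,0],0],
    [-1,[1,1.7,0],0],
    [-1,[0,0,0],0],
    [-1,[0,0,0],0],
    [-1,[0,0,0],0],
  ],
)

```text
time: 10.5
tool_pos: [594.5, -51.7, -10.1]
tcp_rot: [-179.9, 0.0, 28.5]
ft_force: [-2.8, 3.6, 8.5]
finger_gap: 11.1
grip_force: 50.6
```

```bash
python3 m.py
```

```text
{'time': 10.5, 'tool_pos': array([594.5, -51.7, -10.1]), 'tcp_rot': array([-179.9,    0. ,   28.5]), 'ft_force': array([-2.8,  3.6,  8.5]), 'finger_gap': 11.079528648391639, 'grip_force': 50.64301371574402}
top pin [array([663.8, -10. ,   5.1])]
side pin [array([666.3, -10.3,   6.7])]
[264.3 218.6] 7 [665.9 -11.3   6. ]
```

play_rows(
  increments=[
    [-1,[1,1.7,0],0],
    [-1,[2,3.5,0],0],
    [-1,[3.4,6,0],0],
    [-1,[3.4,6,0],0],
    [-1,[2,3.4,0],0],
    [-1,[1,1.7,0],0],
    [-1,[0,0,0],0],
    [-1,[0,0,0],0],
    [-1,[0,0,0],0],
    [-1,[0,0,0],0],
    [-1,[0,0,0],0],
    [-1,[0,0,0],0],
  ],
)

```text
time: 11.7
tool_pos: [616.4, -65.2, -10.1]
tcp_rot: [-179.9, 0.0, 28.5]
ft_force: [-3.8, 2.8, 6.9]
finger_gap: 11.2
grip_force: 50.6
```

```bash
python3 m.py; python3 - <<'E'
from h import *
np.set_printoptions(precision=1,suppress=True)
s=snapshot("side"); p=snapshot("top")
a=s["color"][195:235,235:275]; b=p["color"][95:155,280:340]
cv2.imwrite("pics/e1.png",np.hstack([cv2.resize(a,(480,480),interpolation=cv2.INTER_CUBIC),cv2.resize(b,(320,320),interpolation=cv2.INTER_CUBIC).repeat(1,0) if 0 else cv2.copyMakeBorder(cv2.resize(b,(320,320),interpolation=cv2.INTER_CUBIC),0,160,0,0,cv2.BORDER_CONSTANT)])[:,:,::-1])
for q in (p,s): 
  for n in ("needle_tip","tray_dot"): print(n,[(round(d["p"],2),w(q,d["xyz"])) for d in pinpoint(n,q)[:2]])
E
```

```text
{'time': 11.7, 'tool_pos': array([616.4, -65.2, -10.1]), 'tcp_rot': array([-179.9,    0. ,   28.5]), 'ft_force': array([-3.8,  2.8,  6.9]), 'finger_gap': 11.19334195885174, 'grip_force': 50.58169484138489}
top pin [array([685.6, -21. ,   6.2]), array([488.2, 291.1,  40.6])]
side pin [array([689.1, -22.6,   4.4])]
[258.3 215.6] 7 [687.8 -25.5   6. ]
needle_tip []
tray_dot [(0.79, array([ 384.1, -418. ,    7.8])), (0.57, array([687.2, -26.6,   4.9]))]
needle_tip [(0.72, array([690.3, -20.5,  20.3])), (0.42, array([669.2, 276.5,  -6.1]))]
tray_dot [(0.74, array([ 388.6, -414.8,    6.8])), (0.61, array([687.2, -22.3,   4.4]))]
```

View pics/e1.png

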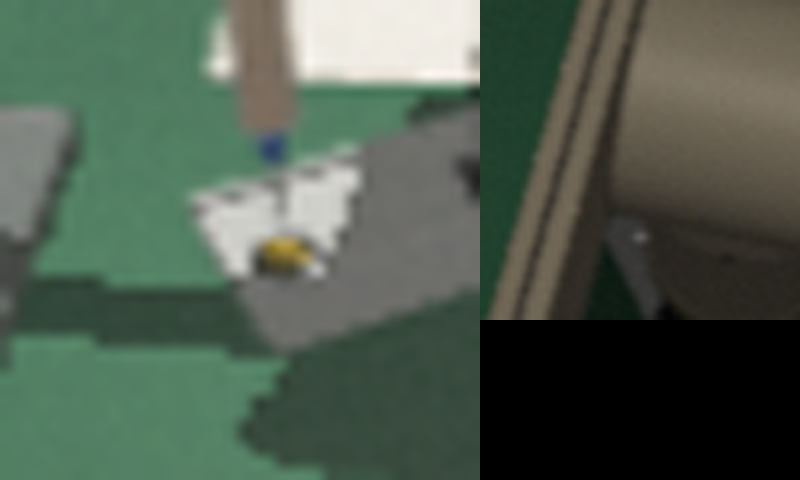

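The dot (crop (284,256)) sits straight under the tip, which ends ~3.5 px above it: the 16 mm gap expected. I hold there, then draw back along tool −x.

play_rows(
  increments=[
    [-1,[0,0,0],0],
    [-1,[0,0,0],0],
    [-1,[0,0,0],0],
    [-1,[0,0,0],0],
    [-1,[0,0,0],0],
    [-1,[0,0,0],0],
    [-1,[0,0,0],0],
    [-1,[0,0,0],0],
    [-1,[0,0,0],0],
    [-1,[0,0,0],0],
    [-1,[0,0,0],0],
    [-1,[0,0,0],0],
  ],
)

```text
time: 13.2
tool_pos: [616.4, -65.2, -10.1]
tcp_rot: [-179.9, 0.0, 28.5]
ft_force: [-3.0, 3.0, 7.7]
finger_gap: 10.9
grip_force: 50.6
```

play_rows(
  increments=[
    [-1,[-2,0,0],0],
    [-1,[-4,0,0],0],
    [-1,[-7,0,0],0],
    [-1,[-10,0,0],0],
    [-1,[-12,0,0],0],
    [-1,[-13,0,0],0],
    [-1,[-13,0,0],0],
    [-1,[-12,0,0],0],
    [-1,[-10,0,0],0],
    [-1,[-7,0,0],0],
    [-1,[-4,0,0],0],
    [-1,[-2,0,0],0],
  ],
  force=80,
)

```text
time: 14.2
tool_pos: [532.2, -112.5, -10.1]
tcp_rot: [180.0, -0.0, 28.4]
ft_force: [4.2, 1.5, 3.5]
finger_gap: 10.3
grip_force: 78.9
```

play_rows(
  increments=[
    [-1,[0,0,0],0],
    [-1,[0,0,-1],0],
    [-1,[0,0,-2],0],
    [-1,[0,0,-3],0],
    [-1,[0,0,-4],0],
    [-1,[0,0,-4],0],
    [-1,[0,0,-3],0],
    [-1,[0,0,-2],0],
    [-1,[0,0,-1],0],
    [-1,[0,0,0],0],
    [-1,[0,0,0],0],
  ],
)

```text
time: 15.12
tool_pos: [532.5, -112.1, 9.6]
tcp_rot: [180.0, -0.0, 28.5]
ft_force: [-0.4, -0.3, -4.0]
finger_gap: 10.9
grip_force: 77.8
```

```bash
python3 m.py; cp pics/s_last.png pics/f1.png
```

```text
{'time': 15.1167, 'tool_pos': array([ 532.5, -112.1,    9.6]), 'tcp_rot': array([180. ,  -0. ,  28.5]), 'ft_force': array([-0.4, -0.3, -4. ]), 'finger_gap': 10.879172299581144, 'grip_force': 77.84453630447388}
top pin [array([602.3, -70.3,  23.6])]
side pin [array([603.1, -71.9,  23.3])]
[284.  202.7] 7 [606.9 -94.8   6. ]
```

View pics/f1.png

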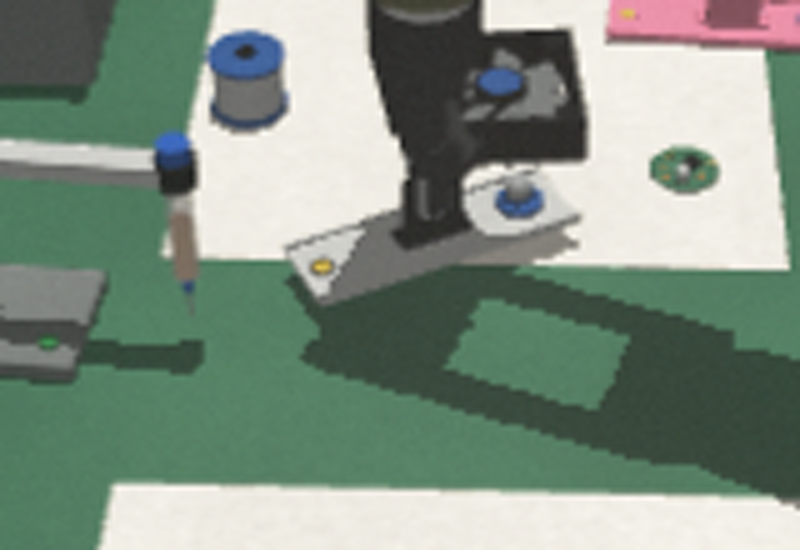

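Tray is up and level with the ball in the cup at crop (520,190). Lift 100 mm, then carry to the reader.

play_rows(
  increments=[
    [-1,[0,0,-2],0],
    [-1,[0,0,-5],0],
    [-1,[0,0,-8],0],
    [-1,[0,0,-11],0],
    [-1,[0,0,-12],0],
    [-1,[0,0,-12],0],
    [-1,[0,0,-12],0],
    [-1,[0,0,-12],0],
    [-1,[0,0,-11],0],
    [-1,[0,0,-8],0],
    [-1,[0,0,-5],0],
    [-1,[0,0,-2],0],
  ],
)

```text
time: 16.32
tool_pos: [533.0, -112.3, 110.8]
tcp_rot: [179.9, -0.1, 28.5]
ft_force: [-0.4, -0.1, -4.1]
finger_gap: 10.6
grip_force: 77.9
```

play_rows(
  increments=[
    [-1,[1.2,-2.8,0],0],
    [-1,[2.3,-5.5,0],0],
    [-1,[3.5,-8.3,0],0],
    [-1,[4.7,-11.1,0],0],
    [-1,[5.8,-13.8,0],0],
    [-1,[5.8,-13.8,0],0],
    [-1,[5.8,-13.8,0],0],
    [-1,[5.8,-13.8,0],0],
    [-1,[5.8,-13.8,0],0],
    [-1,[4.7,-11.1,0],0],
    [-1,[3.5,-8.3,0],0],
    [-1,[1.2,-2.8,0],0],
  ],
)

```text
time: 17.32
tool_pos: [519.4, 18.2, 109.3]
tcp_rot: [-180.0, 0.0, 28.6]
ft_force: [0.1, -0.5, -4.6]
finger_gap: 10.4
grip_force: 78.0
```

play_rows(
  increments=[
    [-1,[1.2,-2.8,0],0],
    [-1,[2.3,-5.5,0],0],
    [-1,[3.5,-8.3,0],0],
    [-1,[4.7,-11.1,0],0],
    [-1,[5.8,-13.8,0],0],
    [-1,[5.8,-13.8,0],0],
    [-1,[5.8,-13.8,0],0],
    [-1,[5.8,-13.8,0],0],
    [-1,[5.8,-13.8,0],0],
    [-1,[4.7,-11.1,0],0],
    [-1,[3.5,-8.3,0],0],
    [-1,[1.2,-2.8,0],0],
  ],
)

```text
time: 18.32
tool_pos: [507.0, 146.3, 109.6]
tcp_rot: [-180.0, -0.0, 28.5]
ft_force: [0.8, -0.4, -2.6]
finger_gap: 10.4
grip_force: 78.1
```

play_rows(
  increments=[
    [-1,[1.2,-2.8,0],0],
    [-1,[2.3,-5.5,0],0],
    [-1,[3.5,-8.3,0],0],
    [-1,[4.7,-11.1,0],0],
    [-1,[5.8,-13.8,0],0],
    [-1,[5.8,-13.8,0],0],
    [-1,[5.8,-13.8,0],0],
    [-1,[5.8,-13.8,0],0],
    [-1,[5.8,-13.8,0],0],
    [-1,[4.7,-11.1,0],0],
    [-1,[3.5,-8.3,0],0],
    [-1,[1.2,-2.8,0],0],
  ],
)

```text
time: 19.32
tool_pos: [494.3, 274.7, 109.5]
tcp_rot: [-180.0, -0.0, 28.5]
ft_force: [0.7, -0.9, -4.0]
finger_gap: 10.5
grip_force: 78.1
```

```bash
python3 - <<'E'
from h import *
np.set_printoptions(precision=1,suppress=True)
st=sense(); print(st["time"],st["tool_pos"],st["tcp_rot"],st["ft_force"],st["grip_force"])
for n in ("side","top"):
    q=snapshot(n)
    for k in ("tray_dot","pocket","ball_center","tray_grip","reader_glass"):
        print(n,k,[(round(d["p"],2),w(q,d["xyz"])) for d in pinpoint(k,q)[:3] if d["p"]>.3])
E
```

```text
19.3167 [494.3 274.7 109.5] [-180.    -0.    28.5] [ 0.7 -0.9 -4. ] 78.07007074356079
side tray_dot [(0.61, array([566.4, 317.1, 123.1]))]
side pocket [(0.7, array([431.2, 239. , 139.1])), (0.63, array([ 234.8, -398.3,   16.9]))]
side ball_center [(0.57, array([493.9, 295.7,  39.2])), (0.51, array([428.8, 242.1, 135.2])), (0.51, array([494.4, 271.9, 162.8]))]
side tray_grip [(0.86, array([496.7, 275.7, 163.5])), (0.6, array([ 303.6, -409.4,   38.8]))]
side reader_glass [(0.82, array([289. , 381.8,  42.5])), (0.55, array([491.2, 295.1,  40.4])), (0.36, array([ 349.8, -216.7,   -2.3]))]
top tray_dot [(0.87, array([564.7, 313. , 126. ])), (0.56, array([ 383.9, -418.2,    8.4])), (0.32, array([427.7, 240.8, 141.9]))]
top pocket [(0.95, array([ 234.1, -403.9,   18.4])), (0.68, array([430.8, 236.1, 140.6]))]
top ball_center [(0.37, array([430.2, 241.6, 142.1]))]
top tray_grip [(0.98, array([ 302.7, -411.9,   37.7])), (0.56, array([486.6, 271.2, 156.8]))]
top reader_glass [(0.84, array([489.7, 289.5,  37.7]))]
```

Tray middle is ≈ (491,274), underside ≈ 120; glass is at ≈ (490,293). Last shift.

play_rows(
  increments=[
    [-1,[1,-2,0],0],
    [-1,[2,-4,0],0],
    [-1,[2,-5,0],0],
    [-1,[2,-4,0],0],
    [-1,[1,-2,0],0],
    [-1,[0,0,0],0],
    [-1,[0,0,0],0],
    [-1,[0,0,0],0],
    [-1,[0,0,0],0],
    [-1,[0,0,0],0],
    [-1,[0,0,0],0],
    [-1,[0,0,0],0],
  ],
)

```text
time: 20.92
tool_pos: [493.6, 291.8, 109.6]
tcp_rot: [180.0, -0.0, 28.5]
ft_force: [0.3, 0.7, -3.4]
finger_gap: 10.4
grip_force: 78.1
```

```bash
python3 - <<'E'
from h import *
np.set_printoptions(precision=1,suppress=True)
st=sense(); print(st["time"],st["tool_pos"],st["tcp_rot"],st["grip_force"])
ok=[]
for n in ("side","top"):
    q=snapshot(n)
    for k in ("tray_dot","pocket"):
        for d in pinpoint(k,q)[:3]:
            X=w(q,d["xyz"])
            if X[2]>80: print(n,k,X); ok.append(X)
print(hand_in())
E
```

```text
20.9167 [493.6 291.8 109.6] [180.   -0.   28.5] 78.097243309021
side tray_dot [565.6 333.1 125.9]
side pocket [430.1 255.5 141.4]
top tray_dot [564.  334.5 125. ]
top pocket [426.3 255.8 137.5]
the job is handed in; nothing more can be done
None
```

The job is handed in at about 21 s: the dot paused under the needle for over 1 s, and the arm now holds the tray level about 8 cm above the reader glass, ball last seen in its pocket just before the final 19 mm shift; no verdict was returned.

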